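# Turn the rotating organiser until the inhaler faces front

### The job

Push the round white organiser by its lobed rim with a fingertip, gently, and turn it until the yellow inhaler is at the front, its mouthpiece pointing squarely at the drawer unit's front edge (the edge on the robot's side). Either way round is fine. Touch only the organiser itself, not its rack nor the things riding on it, let them all ride round standing in their places, and leave the magnifier and the tongue scraper beside it alone.

Things in the scene. Friction and masses are not known exactly. Their poses are not given: they have to be found in the camera images.
- turntable: Turning white round tub of the organiser: 224 mm diameter, wall 4 mm thick and 42 mm high (top 60 mm above the drawer top), floor 8 mm thick. Origin: centre of its underside, on the upright turning axis, 18 mm above the drawer top; z up. Turns endlessly both ways, needs about 0.5 N at the rim, hardly coasts. The inhaler rides on its own -x side: it is at the front (world -x) at yaw 0.
- rim_mark (a point): Point on the outer top edge of the tub wall straight in front of the inhaler (tub frame -112, 0, 42 mm), midway between two lobes. At the front, it lies straight on the world -x side of the turning axis.
- lobe (a point): Top centre of one of six equal teal upright finger lobes on the rim, 20 mm round posts as high as the wall (18 to 60 mm above the drawer top), axes 118 mm from the turning axis at 30, 90, 150, 210, 270, 330 degrees in the tub's frame (counter-clockwise from its x axis; this is the 30 degree one). They reach 128 mm from the axis, 16 mm proud of the wall, with about 100 mm of free rim between neighbours.
- foot: Grey round foot of the organiser, fixed to the drawer top, does not turn: 176 mm diameter, 11 mm high with a 90 mm bearing above it to 18 mm. Origin: centre of its underside on the drawer top, under the turning axis; its axes are parallel to the world's (front = -x).
- rack: Clear plastic slotted rack fixed in the tub (50 by 124 mm, walls to 41 mm above the tub's origin, so below the wall's top), on its -x half. Origin: on the turning axis, 8 mm above the tub's origin. Not to be touched.
- inhaler: Yellow puffer inhaler standing loose in the middle slot of the rack: boot 36 by 30 mm, 86 mm tall with the metal canister on top (its top 115 mm above the drawer top), mouthpiece with blue cap reaching 45 mm out along its own -x. Origin: centre of the boot's underside, 48 mm from the turning axis. Its mouthpiece points outwards to the rim. Not to be touched or lifted.
- pill_box: Green pill box with white latch, 60 by 45 by 25 mm, loose on the tub's floor on the half opposite the inhaler. Origin: centre of its underside. Not to be touched.
- jar: Closed amber jar with white lid, 44 mm diameter, 54 mm tall, loose on the tub's floor beside the pill box (which of the two is left or right varies). Origin: centre of its underside. Not to be touched.
- magnifier: White magnifier lying flat on the drawer top on one side of the organiser: lens ring 72 mm across, 10 mm high, handle 20 mm wide reaching 104 mm from the lens centre along its own -x. Origin: lens centre, underside. Leave alone.
- scraper: Steel U-shaped tongue scraper lying flat on the drawer top on the other side of the organiser, 135 by 68 mm, 8 mm high. Origin: middle of the U, underside; bow towards its own +x. Leave alone.

How it is judged (in metres and radians):
On the way:
1. a fingertip pushes the organiser (contact force between the fingers and turntable above 0.2 N), for 0.02 s.
At the end, for the whole second after the job is handed in: Inhaler's side of the organiser points to the front (world -x) within 0.175 rad (10 degrees), organiser at rest; inhaler upright in its slot (within 8 mm), pill box and jar within 15 mm of their places on the organiser, magnifier and scraper within 20 mm of where they lay (x of rim_mark in the frame of foot below -0.05 m and y of rim_mark in the frame of foot between -0.0195 and 0.0195 m and angular speed of turntable below 0.05 rad/s and angle between inhaler's own z axis and vertical below 0.2 rad and x of inhaler in the frame of turntable between -0.056 and -0.04 m and y of inhaler in the frame of turntable between -0.008 and 0.008 m and z of inhaler in the frame of turntable between 0.005 and 0.018 m and not (x of any of pill_box, jar in the frame of turntable below 0.03 m or x of any of pill_box, jar in the frame of turntable above 0.06 m or z of any of pill_box, jar in the frame of turntable above 0.016 m or angle between any of pill_box, jar's own z axis and vertical above 0.25 rad or y of any of pill_box, jar in the frame of turntable below -0.057 m or y of any of pill_box, jar in the frame of turntable above 0.057 m or y of pill_box in the frame of turntable between -0.027 and 0.027 m or y of jar in the frame of turntable between -0.027 and 0.027 m) and distance of each of magnifier, scraper from where it was at the start of the episode below 0.02 m); the robot touches nothing.
It fails at once if the robot touches the inhaler, pill box, jar or the clear rack (over 0.5 N) (contact force between any of the fingers, the arm and inhaler above 0.5 N or contact force between any of the fingers, the arm and pill_box above 0.5 N or contact force between any of the fingers, the arm and jar above 0.5 N or contact force between any of the fingers, the arm and rack above 0.5 N).
It fails at once if the inhaler is lifted out of its slot or tipped (z of inhaler in the frame of turntable above 0.02 m or angle between inhaler's own z axis and vertical above 0.3 rad).
It fails at once if the pill box or jar is lifted, tipped or thrown out of its place on the organiser (x of any of pill_box, jar in the frame of turntable below 0.03 m or x of any of pill_box, jar in the frame of turntable above 0.06 m or z of any of pill_box, jar in the frame of turntable above 0.016 m or angle between any of pill_box, jar's own z axis and vertical above 0.25 rad or y of any of pill_box, jar in the frame of turntable below -0.057 m or y of any of pill_box, jar in the frame of turntable above 0.057 m or y of pill_box in the frame of turntable between -0.027 and 0.027 m or y of jar in the frame of turntable between -0.027 and 0.027 m).
It fails at once if the organiser is flung round faster than 2.5 rad/s instead of gently pushed (angular speed of turntable above 2.5 rad/s).
It fails at once if the magnifier or the tongue scraper is moved over 20 mm (distance of any of magnifier, scraper from where it was at the start of the episode above 0.02 m).
It also fails if it takes over 58 s, if anything falls off the work surface, if the arm or the gripper's body presses on something with over 40 N, if the wrist force passes 120 N, or if a joint passes its speed limit or range.

### The arm

A 6-joint arm with a two-finger parallel gripper is mounted at the origin on the work surface. World frame = base frame: x ahead of the robot, y to its left, z up, the work surface at z = 0. Lengths are in mm, angles in degrees, forces in N, time in s.
With the tool pointing down it reaches from about 350 to 850 mm from the base axis. Payload 8.1 kg.
Tool frame: the origin (TCP) lies midway between the tips of the shut fingers; the grasp point (between the pads) lies 19 mm behind it (r.pinch_z is the distance from the TCP to the grasp point, in mm); z points along the fingers, y is the line along which they close (so a half turn about z gives the same grasp; the last joint's range is limited). The gripper opens to 85 mm and grips with 20 to 120 N. Pads are 22 mm wide; open, the fingers measure 114 mm over their backs; the gripper's body (76 mm by 85 mm) begins 54 mm behind the grasp point. The pads swing forward as they close: fully open they stand 13 mm farther back than shut.
Start: joints at [65.982, 7.471, 85.268, -0, 87.261, -4.893], TCP at [196.56, 566.895, 231.292] pointing down, gripper open.
Joint ranges: [-169.43, 169.43], [-51.17, 129.36], [1.28, 143.12], [-76.62, 256.62], [0, 156.53], [-152.29, 152.29]. Speed limits (degrees/s): [136.94, 136.94, 159.86, 180, 180, 180].

### API

Orientations are given as [roll, pitch, yaw] about the fixed x, y, z axes, in that order (R = Rz(yaw) Ry(pitch) Rx(roll)).
In Python, from bench import sensors, optics, job, r gives the robot as it stands.
- The arm moves only by the tool play_rows, never from a script. Its argument "motion" is a list that holds one entry, the list of rows, each a list of 6 numbers: the shift along the tool's x, y, z in cm, then the turn, a rotation vector about the tool's x, y, z in degrees. In form: [[[x, y, z, ax, ay, az], ...]]. A call has 1 to 5 rows; each row is the pose to reach, as a shift and turn from the pose commanded when the call began, along the tool's axes at that moment; what a row does not reach only later rows make up. A row lasts 1/10 s, in which the tool goes at most 50 mm and 8.59 degrees, less where a joint would pass 70% of its speed; a pose out of reach is approached as far as the arm can. A call with a gripper value outside its range is refused whole. "jaw" is the opening, from 0 (shut) to 1 (fully open), set as the call begins (left out, the last holds). The fingers move at their own pace and stop on an object; "squeeze" is the grip in N (left out, the last holds). Time passes only in rows, so rows that repeat a pose let the fingers close. It gives the time, the measured TCP pose, the force, the opening and the grip force at its end, in the units of the state.
- sensors.sense(): the state, without advancing time (a new reading comes with each control period).
- optics.snapshot(name): name is "scene" or "top" or "wrist"; returns a dict with "pixels" (384x512x3 uint8, red, green, blue), "mtx" (3x3 intrinsics, pixels), "R" (3x3) and "t" (3): a world point X has camera coordinates R X + t; the wrist camera has in their place "T_tool_cam" (4x4, takes a point from camera to tool coordinates, whose origin is the TCP and whose axes are the flange's). Camera axes: x right, y down, z forward; pixel columns grow to the right and rows downward; lengths in mm; the calibration is good to about 2 mm. A picture is of the moment at which its call begins: read the wrist's pose just before it. There is no depth.
- job.hand_in(): hands the job in; it is judged then, once.
The state is a dict: "time": time; "joint_pos": joint angles; "qd": joint speeds; "joint_efforts": joint torques, N m; "tool_pos": TCP position; "tcp_rot": TCP orientation; "ft_force": force on the tool from outside, world axes, zero at the start; "wrist_torque": the same for the moment, N m; "finger_gap": finger opening in mm; "grip_force": force on a finger pad.
Only numpy, scipy, OpenCV 4.12 (cv2) and the standard library are available. Lean on these libraries where they do the work, as an engineer would, in place of code of your own. Each camera call takes 0.05 s, during which the arm holds its last target. There are 200 camera calls.

## Working session

There is one attempt and no reset: what is moved stays moved. The work goes in short steps, Python scripts to look and compute and a tool call to move; the robot and the scene stay as the last step left them, time stands still between calls to the robot, and variables do not carry over. Pictures are saved under pics/ and viewed, at most 10 in all, crops included, and the job is handed in when it is done.

Besides the shell and the picture viewer there is one more tool, called by a JSON object that holds its "fn" and its "kwargs", one argument or row to a line. play_rows: Moves the arm, as the interface text tells. Its arguments: {"type":"object","properties":{"motion":{"type":"array","items":{"type":"array","items":{"type":"array","items":{"type":"number"}}}},"jaw":{"type":"number"},"squeeze":{"type":"number"}},"required":["motion"]}

```bash
ls; mkdir -p pics; python3 - <<'E'
from bench import sensors, optics, r
import cv2
for n in ("scene","top"):
    s=optics.snapshot(n); cv2.imwrite(f"pics/{n}0.png",s["pixels"][:,:,::-1])
    print(n,s["mtx"].round(1).tolist(),s["R"].round(3).tolist(),s["t"].round(1).tolist())
print(sensors.sense())
E
```

```text
pics
scene [[461.2, 0.0, 249.8], [0.0, 461.2, 195.1], [0.0, 0.0, 1.0]] [[-0.067, 0.998, -0.02], [0.749, 0.038, -0.661], [-0.659, -0.059, -0.75]] [10.8, -381.1, 1366.5]
top [[416.9, 0.0, 247.7], [0.0, 416.9, 188.9], [0.0, 0.0, 1.0]] [[-0.081, -0.997, -0.005], [-0.977, 0.081, -0.198], [0.198, -0.011, -0.98]] [76.1, 582.7, 971.7]
{'time': 0.1, 'joint_pos': array([ 6.59849068e+01,  7.50946835e+00,  8.53240578e+01,  1.75959609e-04,
        8.72626743e+01, -4.89423334e+00]), 'qd': array([ 0.13910724, -0.09548404, -0.18120282, -0.03404994,  0.10606476,
        0.04356908]), 'joint_efforts': array([ 4.99486068e-04, -5.70954537e+01, -5.01938295e+01, -2.37306849e-04,
        8.25956406e-03,  5.08971050e-05]), 'tool_pos': array([196.31986829, 566.43752193, 230.35327052]), 'tcp_rot': array([-1.79904165e+02, -8.38259880e-03,  1.60879125e+02]), 'ft_force': array([-0.39649188, -0.1896732 ,  0.01593176]), 'wrist_torque': array([-0.07088592,  0.00094511,  0.0332608 ]), 'grip_force': 0.0, 'finger_gap': 85.40663599483496}
```

View pics/top0.png

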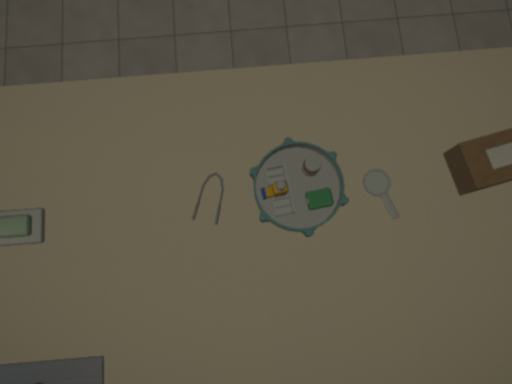

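View pics/scene0.png

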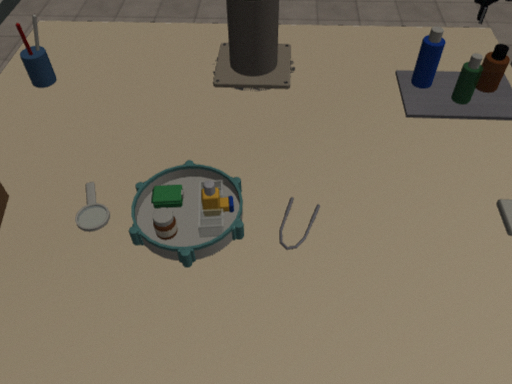

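The top view (x up, y left) shows the tub at about (299,187) and the inhaler pointing left (+y), with its blue cap at (264,193). The scraper is at (210,195) and the magnifier at (378,185). The tub needs about +90° counter-clockwise. Next I measure the centre, lobe angles and heading.

```bash
cat > h.py <<'E'
import numpy as np, cv2
from scipy.optimize import least_squares
from bench import sensors, optics, r
def ray(s,uv,z):
    uv=np.atleast_2d(uv).astype(float); R,t=s["R"],s["t"]
    d=np.c_[uv,np.ones(len(uv))]@np.linalg.inv(s["mtx"]).T@R; c=-R.T@t
    return (c+d*((z-c[2])/d[:,2])[:,None])[:,:2]
def mask(s,lo,hi):
    return cv2.inRange(cv2.cvtColor(s["pixels"],cv2.COLOR_RGB2HSV),lo,hi)
def pts(m): v,u=np.nonzero(m); return np.c_[u,v]
def measure(name="top",z0=0,ctr=None,verbose=True):
    s=optics.snapshot(name)
    m=mask(s,(80,70,50),(100,255,255)); p=ray(s,pts(m),z0+60)
    if name=="top" and ctr is None:
        c=cv2.minEnclosingCircle(p.astype(np.float32)); 
        ctr=np.array(c[0]); 
        if verbose: print("enclosing",c)
    q=p-ctr; rad=np.hypot(*q.T); a=np.degrees(np.arctan2(q[:,1],q[:,0]))
    sel=(rad>117)&(rad<131)
    ph=np.degrees(np.angle(np.exp(1j*np.radians(a[sel])*6).sum()))/6
    b=pts(mask(s,(108,120,40),(130,255,255))); B=ray(s,b,z0+40)-ctr
    B=B[np.hypot(*B.T)<125].mean(0); 
    y=pts(mask(s,(12,130,80),(32,255,255))); Y=ray(s,y,z0+60)-ctr
    Y=Y[np.hypot(*Y.T)<100]; Y=Y.mean(0)
    hd=np.degrees(np.arctan2(B[1],B[0]))
    k=ph+30+60*np.round((hd-ph-30)/60)
    print(name,"ctr",ctr.round(1),"blue",B.round(1),hd.round(1),"yellow",Y.round(1),"lobe phase mod60",ph.round(1),"heading",k.round(1), sel.sum())
    return s,ctr,k
E
python3 - <<'E'
from h import *
s,c,k=measure()
# ring fit by contour of everything teal: outline vs. known sizes
m=mask(s,(80,70,50),(100,255,255)); p=ray(s,pts(m),60); rad=np.hypot(*(p-c).T); print("rad pct",np.percentile(rad,[2,25,50,75,99]).round())
for n,uv in dict(scr=[[193,219],[217,223],[215,174],[203,183]],mag=[[377,183],[364,183],[391,183],[395,216]]).items(): print(n,ray(s,uv,5).round().tolist())
n,l,st,ce=cv2.connectedComponentsWithStats(cv2.erode(m,np.ones((3,3))))
print([(st[i,4],ray(s,ce[i],60).round().tolist()) for i in range(1,n) if st[i,4]>3])
sc=optics.snapshot("scene"); m2=mask(sc,(80,70,50),(100,255,255)); print("scene",cv2.minEnclosingCircle(ray(sc,pts(m2),60).astype(np.float32)))
cv2.imwrite("pics/crop.png",cv2.resize(s["pixels"][120:250,180:410,::-1],None,fx=3.4,fy=3.4,interpolation=2))
E
```

```text
enclosing ((584.7467041015625, -97.63572692871094), 121.4593734741211)
top ctr [584.7 -97.6] blue [-7.2 88. ] 94.7 yellow [-6.7 62.1] lobe phase mod60 7.1 heading 97.1 24
rad pct [108. 111. 113. 117. 121.]
scr [[531.0, 174.0], [515.0, 113.0], [644.0, 110.0], [623.0, 143.0]]
mag [[586.0, -309.0], [588.0, -276.0], [583.0, -346.0], [496.0, -343.0]]
[]
scene ((600.855712890625, -93.39070129394531), 136.37710571289062)
```

View pics/crop.png

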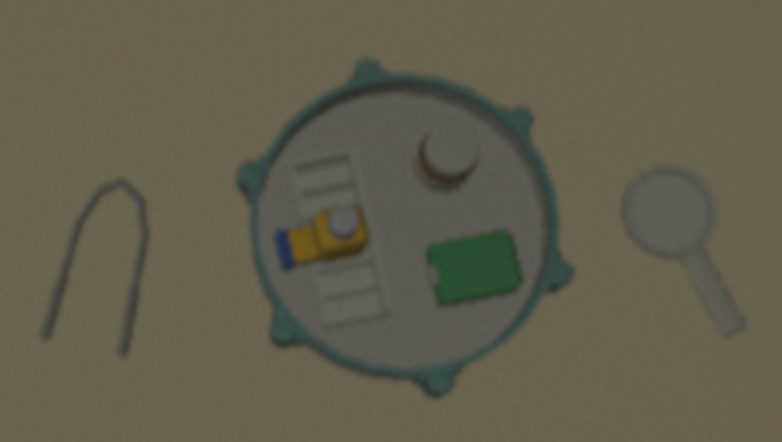

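The crop (offset 180,120, scale 3.4) shows all six lobes clearly. The apparent sizes come out about 5% small, so I check the surface height by triangulating with the scene view.

```bash
python3 - <<'E'
from h import *
s=optics.snapshot("top"); sc=optics.snapshot("scene")
P=[x["mtx"]@np.c_[x["R"],x["t"]] for x in (s,sc)]
cv2.imwrite("pics/crop2.png",cv2.resize(sc["pixels"][150:275,60:330,::-1],None,fx=2.9,fy=2.9,interpolation=2))
cr=np.array([[368,70],[519,119],[559,274],[436,382],[285,332],[250,176]])/3.4+[180,120]
for z in (-60,-30,0,30,60):
    L=ray(s,cr,z); c=L.mean(0); q=L-c; print(z,c.round(1),np.hypot(*q.T).round(),(np.degrees(np.arctan2(q[:,1],q[:,0]))%60).round(1))
def tri(a,b): 
    X=cv2.triangulatePoints(*P,np.array(a,float).reshape(2,1),np.array(b,float).reshape(2,1)); return (X[:3]/X[3]).ravel().round(1)
def cen(x,lo,hi,lim):
    m=mask(x,lo,hi); q=pts(m); q=q[(q[:,0]>lim[0])&(q[:,0]<lim[1])&(q[:,1]>lim[2])&(q[:,1]<lim[3])]; return q.mean(0)
print("blue",tri(cen(s,(108,120,40),(130,255,255),(240,350,130,240)),cen(sc,(108,120,40),(130,255,255),(130,250,160,260))))
print("green",tri(cen(s,(55,120,40),(75,255,255),(240,350,130,240)),cen(sc,(55,120,40),(75,255,255),(130,250,160,260))))
print("lens",tri([376.5,183],[93,217]))
E
```

```text
-60 [ 608.  -113.7] [133. 132. 132. 131. 131. 130.] [6.5 7.3 6.9 5.6 7.9 7.5]
-30 [ 602.  -109.6] [130. 128. 128. 127. 127. 127.] [6.5 7.3 6.9 5.6 7.9 7.5]
0 [ 596.  -105.5] [126. 125. 125. 124. 124. 123.] [6.5 7.3 6.9 5.6 7.9 7.5]
30 [ 590.1 -101.4] [122. 121. 121. 120. 120. 120.] [6.5 7.3 6.9 5.6 7.9 7.5]
60 [584.1 -97.4] [119. 118. 118. 117. 117. 116.] [6.5 7.3 6.9 5.6 7.9 7.5]
blue [575.2  -9.8  49.9]
green [ 555.3 -144.6   44.9]
lens [ 587.  -310.8   -0.6]
```

View pics/crop2.png

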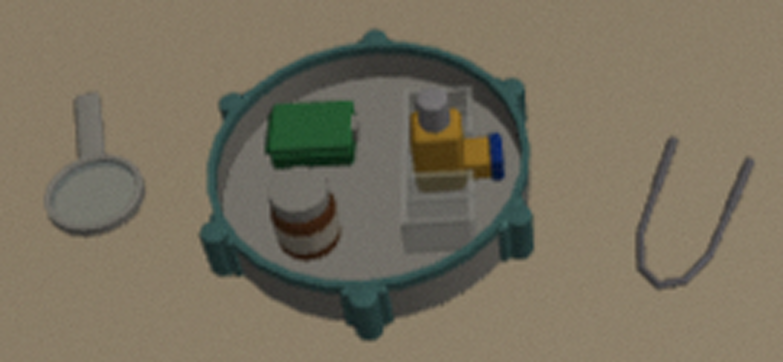

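The surface is z=0, confirmed: lobe radii are 118 mm at z=60 and the lens is at z≈0. The tub centre is (584,-97.5) and the inhaler heading is 97°, so +83° is needed. I'll push the lobe now at 127° from its clockwise side, starting the finger at about 105°, with the jaws shut. That stays on the robot's side, clear of the riders.

{"fn": "play_rows", "kwargs": {
  "motion": [
    [[-3.84,-2.89,0,0,0,0],[-7.68,-5.78,0,0,0,0],[-11.52,-8.67,0,0,0,0],[-15.36,-11.56,0,0,0,0],[-19.2,-14.45,0,0,0,0]]
  ],
  "jaw": 0,
  "squeeze": 30
}}

```text
time: 0.8
tool_pos: [331.3, 365.8, 231.3]
tcp_rot: [180.0, 0.0, 160.9]
ft_force: [1.9, 0.5, 1.2]
finger_gap: 12.8
grip_force: 0.0
```

{"fn": "play_rows", "kwargs": {
  "motion": [
    [[-3.84,-2.89,1,0,0,0],[-7.68,-5.78,2,0,0,0],[-11.52,-8.67,3,0,0,0],[-15.36,-11.56,4,0,0,0],[-19.2,-14.45,5,0,0,0]]
  ]
}}

```text
time: 1.3
tool_pos: [465.5, 166.2, 181.2]
tcp_rot: [180.0, 0.0, 160.9]
ft_force: [0.9, 0.8, -0.1]
finger_gap: -0.1
grip_force: 0.0
```

{"fn": "play_rows", "kwargs": {
  "motion": [
    [[-3.84,-2.89,0,0,0,8],[-7.68,-5.78,0,0,0,16],[-11.52,-8.67,0,0,0,24],[-11.52,-8.67,0,0,0,32],[-11.52,-8.67,0,0,0,40]]
  ]
}}

```text
time: 1.8
tool_pos: [545.7, 46.6, 181.0]
tcp_rot: [-180.0, -0.0, 120.4]
ft_force: [0.1, 0.2, 0.7]
finger_gap: -0.0
grip_force: 0.0
```

{"fn": "play_rows", "kwargs": {
  "motion": [
    [[0,0,0,0,0,8],[0,0,0,0,0,16],[0,0,0,0,0,16]]
  ]
}}

```text
time: 2.1
tool_pos: [545.1, 48.3, 181.2]
tcp_rot: [-180.0, -0.0, 104.7]
ft_force: [-0.3, -0.3, 0.7]
finger_gap: 0.4
grip_force: 0.0
```

{"fn": "play_rows", "kwargs": {
  "motion": [
    [[0,0,4,0,0,0],[0,0,8,0,0,0],[0,0,11,0,0,0],[0,0,13,0,0,0],[0,0,14.3,0,0,0]]
  ]
}}

```text
time: 2.6
tool_pos: [543.7, 48.4, 36.1]
tcp_rot: [-179.8, -0.0, 105.1]
ft_force: [-0.0, 0.3, -0.6]
finger_gap: -0.0
grip_force: 0.0
```

{"fn": "play_rows", "kwargs": {
  "motion": [
    [[-0.6,0,0,0,0,0],[-1.2,0,0,0,0,0],[-1.7,0,0,0,0,0],[-2.0,0,0,0,0,0],[-2.0,0,0,0,0,0]]
  ]
}}

```text
time: 3.1
tool_pos: [551.2, 28.4, 39.4]
tcp_rot: [179.9, 0.0, 104.8]
ft_force: [-0.2, 0.0, 0.5]
finger_gap: 0.4
grip_force: 0.0
```

```bash
python3 - <<'E'
from h import *
s=optics.snapshot("top"); a=s["pixels"][110:240,200:370,::-1]
s=optics.snapshot("scene"); b=s["pixels"][140:270,110:280,::-1]
cv2.imwrite("pics/c3.png",cv2.resize(np.hstack([a,b]),None,fx=2.3,fy=2.3,interpolation=2))
# arc rows in tool frame: tool x radial outward, r=131; ccw turn d about world z
for st in (4,):
  print([[round(13.1*(np.cos(np.radians(d))-1),2),round(-13.1*np.sin(np.radians(d)),2),0,0,0,-d] for d in range(st,6*st,st)])
E
```

```text
[[np.float64(-0.03), np.float64(-0.91), 0, 0, 0, -4], [np.float64(-0.13), np.float64(-1.82), 0, 0, 0, -8], [np.float64(-0.29), np.float64(-2.72), 0, 0, 0, -12], [np.float64(-0.51), np.float64(-3.61), 0, 0, 0, -16], [np.float64(-0.79), np.float64(-4.48), 0, 0, 0, -20]]
```

View pics/c3.png

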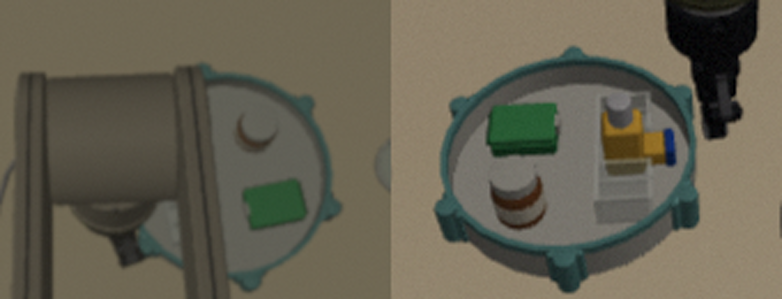

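Finger (shut) is beside the free rim on the clockwise side of the lobe, touching nothing. The push starts slowly.

{"fn": "play_rows", "kwargs": {
  "motion": [
    [[0,-0.46,0,0,0,-2],[-0.03,-0.91,0,0,0,-4],[-0.07,-1.37,0,0,0,-6],[-0.13,-1.82,0,0,0,-8],[-0.2,-2.27,0,0,0,-10]]
  ]
}}

```text
time: 3.7
tool_pos: [528.7, 21.5, 38.4]
tcp_rot: [180.0, 0.0, 115.0]
ft_force: [0.7, -0.3, 0.0]
finger_gap: -0.4
grip_force: 0.0
```

{"fn": "play_rows", "kwargs": {
  "motion": [
    [[0,-0.46,0,0,0,-2],[-0.05,-1.14,0,0,0,-5],[-0.16,-2.05,0,0,0,-9],[-0.34,-2.95,0,0,0,-13],[-0.51,-3.61,0,0,0,-16]]
  ]
}}

```text
time: 4.2
tool_pos: [497.8, 1.6, 38.4]
tcp_rot: [180.0, -0.0, 131.1]
ft_force: [1.2, 0.0, 0.3]
finger_gap: -0.2
grip_force: 0.1
```

```bash
python3 - <<'E'
from h import *
s=optics.snapshot("scene"); b=s["pixels"][130:270,100:300,::-1]
cv2.imwrite("pics/c4.png",cv2.resize(b,None,fx=3,fy=3,interpolation=2))
st=sensors.sense(); q=st["tool_pos"][:2]-[584,-97.5]; print(np.hypot(*q),np.degrees(np.arctan2(q[1],q[0])),st["ft_force"])
E
```

```text
131.33406194558606 131.3696270478245 [ 1.16044608 -1.05077953 -1.04018865]
```

View pics/c4.png

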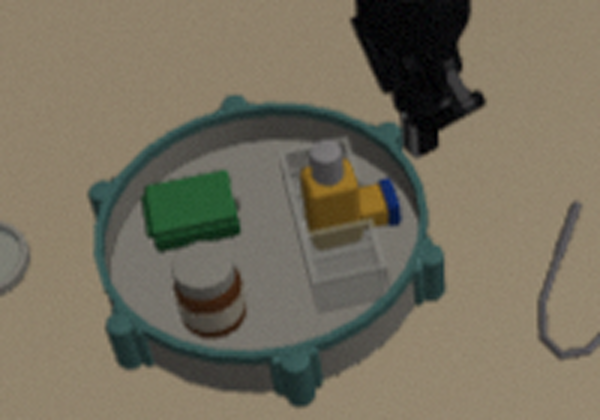

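The lobe is being pushed: the inhaler has turned and everything stands. I continue along the arc.

{"fn": "play_rows", "kwargs": {
  "motion": [
    [[0,-0.46,0,0,0,-2],[-0.05,-1.14,0,0,0,-5],[-0.16,-2.05,0,0,0,-9],[-0.34,-2.95,0,0,0,-13],[-0.58,-3.83,0,0,0,-17]]
  ]
}}

```text
time: 4.75
tool_pos: [473.0, -27.8, 38.5]
tcp_rot: [180.0, 0.0, 148.0]
ft_force: [0.3, 0.7, -0.4]
finger_gap: -0.0
grip_force: 0.1
```

{"fn": "play_rows", "kwargs": {
  "motion": [
    [[-0.03,-0.91,0,0,0,-4],[-0.13,-1.82,0,0,0,-8],[-0.29,-2.72,0,0,0,-12],[-0.51,-3.61,0,0,0,-16],[-0.79,-4.48,0,0,0,-20]]
  ]
}}

```text
time: 5.25
tool_pos: [455.9, -70.1, 38.5]
tcp_rot: [180.0, 0.0, 168.0]
ft_force: [-0.3, 0.5, 0.5]
finger_gap: -0.1
grip_force: 0.1
```

{"fn": "play_rows", "kwargs": {
  "motion": [
    [[-0.03,-0.91,0,0,0,-4],[-0.13,-1.82,0,0,0,-8],[-0.29,-2.72,0,0,0,-12],[-0.45,-3.39,0,0,0,-15],[-0.58,-3.83,0,0,0,-17]]
  ]
}}

```text
time: 5.75
tool_pos: [453.5, -109.0, 38.4]
tcp_rot: [180.0, -0.0, -175.1]
ft_force: [-0.6, 0.1, -0.4]
finger_gap: 0.2
grip_force: 0.4
```

```bash
python3 - <<'E'
from h import *
st=sensors.sense(); q=st["tool_pos"][:2]-[584,-97.5]; print(np.hypot(*q),np.degrees(np.arctan2(q[1],q[0])),st["ft_force"])
s=optics.snapshot("scene"); b=s["pixels"][130:270,100:300,::-1]
a=optics.snapshot("top")["pixels"][110:250,200:400,::-1]
cv2.imwrite("pics/c5.png",cv2.resize(np.hstack([a,b]),None,fx=2,fy=2,interpolation=2))
measure("top",ctr=np.array([584,-97.5])); measure("scene",ctr=np.array([584,-97.5]))
E
```

```text
130.96217489111424 -174.9657383296387 [-0.60559789  0.06345914 -0.40993187]
top ctr [584.  -97.5] blue [-80.3  26.8] 161.6 yellow [-55.4  22.9] lobe phase mod60 10.9 heading 160.9 12
scene ctr [584.  -97.5] blue [-95.6  31. ] 162.1 yellow [-51.5  19. ] lobe phase mod60 11.6 heading 161.6 336
```

View pics/c5.png

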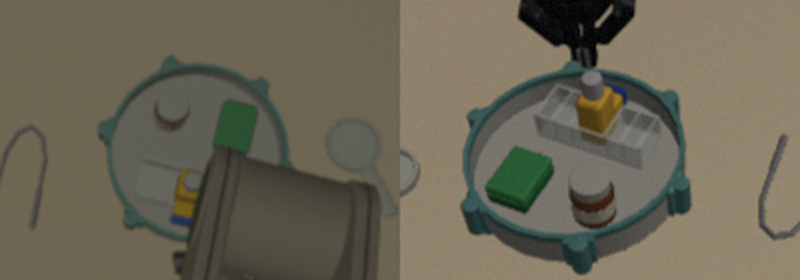

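The heading is now about 161.5° in both views and all riders are standing. About 18.5° remains.

{"fn": "play_rows", "kwargs": {
  "motion": [
    [[-0.03,-0.91,0,0,0,-4],[-0.13,-1.82,0,0,0,-8],[-0.29,-2.72,0,0,0,-12],[-0.48,-3.5,0,0,0,-15.5],[-0.66,-4.08,0,0,0,-18.1]]
  ]
}}

```text
time: 6.45
tool_pos: [463.2, -148.9, 38.1]
tcp_rot: [180.0, -0.1, -157.0]
ft_force: [-2.6, -1.1, 1.4]
finger_gap: -0.2
grip_force: 1.1
```

{"fn": "play_rows", "kwargs": {
  "motion": [
    [[0,0,0,0,0,0],[0.2,0.3,0,0,0,0],[0.8,0.6,0,0,0,0],[2,1,0,0,0,0],[4,1,0,0,0,0]]
  ]
}}

```text
time: 6.95
tool_pos: [422.4, -154.3, 38.3]
tcp_rot: [180.0, 0.0, -157.0]
ft_force: [0.1, -0.2, 0.2]
finger_gap: -0.0
grip_force: 0.0
```

{"fn": "play_rows", "kwargs": {
  "motion": [
    [[1,0,-4,0,0,0],[2,0,-8,0,0,0],[4,0,-12,0,0,0],[6,0,-15,0,0,0],[8,0,-17,0,0,0]]
  ]
}}

```text
time: 7.45
tool_pos: [348.9, -186.6, 211.0]
tcp_rot: [-179.8, 0.1, -157.0]
ft_force: [0.3, -0.6, 0.1]
finger_gap: 0.2
grip_force: 0.0
```

```bash
python3 - <<'E'
from h import *
s,_,_=measure("scene",ctr=np.array([584,-97.5])); b=s["pixels"][130:270,50:330,::-1]
measure("top",ctr=np.array([584,-97.5]))
cv2.imwrite("pics/c6.png",cv2.resize(b,None,fx=2.8,fy=2.8,interpolation=2)); print(sensors.sense()["tool_pos"])
E
```

```text
scene ctr [584.  -97.5] blue [-103.4    7. ] 176.1 yellow [-55.5   2.5] lobe phase mod60 28.2 heading 178.2 310
top ctr [584.  -97.5] blue [-84.8  -1.3] -179.1 yellow [-58.3   3.6] lobe phase mod60 28.9 heading -181.1 26
[ 349.14770211 -187.78306849  211.75710353]
```

View pics/c6.png

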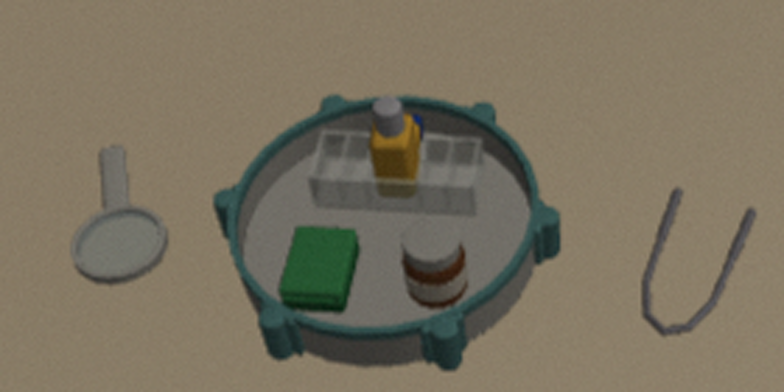

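The inhaler is at the front, with a heading of about 178–179° (target 180°, tolerance 10°). Everything is in place and the arm is clear.

```bash
python3 -c "
from bench import job; print(job.hand_in())"
```

```text
the job is handed in; nothing more can be done
None
```

I turned the organiser about 82° counter-clockwise by one rim lobe, and the inhaler now points to the front edge within about 2° (10° allowed). The last picture shows everything standing in place and the arm clear; the job is handed in, but the hand-in returned no verdict.

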